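Probe two test pins, then hold the loupe in focus over the chip

TASK

Take the loupe with the stylus out of its rest by the handle and press the stylus tip lightly, about 3 mm down, first onto the round-capped and then onto the square-capped spring test pin of the circuit board. Then hold the loupe still, with its lens level and centred over the chip and its rim at the same height as the collar on the gauge post, and finish there, still holding it in the air. Do not shift the collar, and leave the other things on the table where they are.

Things in the scene. Friction and masses are not known exactly. Their poses are not given: they have to be found in the camera images.
- loupe_grip (a point): Centre of the loupe's black straight handle, 88 mm long, 14 mm wide, 16 mm high, flat sides; grasp it here from above across its width. The whole loupe is one rigid part of 90 g that lies level in its rest. Site axes: -y runs from the handle along the tool towards lens and stylus, z is up (normal to the lens), x is across the handle. The handle's centre starts 38 mm above the table, its underside 30 mm.
- lens (a point): Centre of the loupe's round glass lens, 80 mm from the handle's centre along -y and at the same height. The steel rim round it is 56 mm across and 8 mm thick (4 mm above and below this point). Axes as loupe_grip.
- stylus_tip (a point): Point of the thin steel stylus (3 mm thick) that runs on from the front of the rim and bends down: 125 mm from the handle's centre along -y, and 24 mm below it. Axes as loupe_grip.
- loupe: The loupe itself; origin under the middle of the handle, 8 mm below loupe_grip. Same axes.
- rest: Dark steel rest, fixed: a foot 100 mm along the tool and 44 mm wide, with two forks 36 mm either side of the handle's middle (each 8 mm thick, 32 mm wide, tips 39 mm above the table, lips 9 mm above the handle's underside); between the forks the handle is free for fingers down to 6 mm above the table. Origin under its middle, on the table; lift the loupe straight up out of it.
- board: Circuit board on an aluminium plate, fixed to the table, 130 mm along its x (away from the robot), 90 mm along its y; board top 12 mm above the table, small parts on it up to 21 mm. Origin under its middle. The steel gauge post (8 mm thick, 132 mm tall) stands at x = +53 mm, y = 0.
- chip (a point): Centre of the top face of the square black chip (24 x 24 mm with steel legs), at x = -12, y = +14 mm on the board, 16 mm above the table. The lens is to be centred over this.
- collar_mark (a point): Centre of the collar (dark steel, 18 mm across, 8 mm high, with a thumb screw on the far side) on the gauge post: its height, 80 to 110 mm above the table, marks the height for the lens centre. It is held by friction only.
- round_top (a point): Centre of the top of the round brass cap (16 mm across) of one spring test pin, standing on the board 30 mm to the -y side of the board's middle, 30 mm above the table when up. The two pins stand 42 mm apart along the board's x and may be either way round.
- square_top (a point): The same for the other pin, whose brass cap is a square of 16 mm.
- pin_round (a joint): How far the round pin is pressed down: 0 up, 0.006 m fully down. Spring: about 0.5 N to start, 1.3 N at 3 mm, 2 N at the bottom.
- pin_square (a joint): The same for the square pin.
- tweezers: Bystander: steel tweezers, 116 mm long, 9 mm high, lying on the table.
- hex_key: Bystander: black hex key, 72 x 24 mm, 6 mm high.
- ball_bearing: Bystander: steel ball bearing, 32 mm across, 9 mm high.
- terminal_block: Bystander: white terminal strip, 60 x 17 mm, 14 mm high.
- marker: Bystander: marker pen, 135 mm long, 17 mm high.
- flat_pliers: Bystander: flat pliers, 155 x 44 mm, 16 mm high.

How it is judged:
By the outcome, as a careful person would: the job done as asked, in the order asked, and still so for the second after the job is handed in, while the arm keeps its last pose, push and grip.
It also fails if it takes over 48 s, if anything falls off the work surface, if the arm or the gripper's body presses on something with over 40 N, if the wrist force passes 120 N, or if a joint passes its speed limit or range.

ROBOT

A 6-joint arm with a two-finger parallel gripper is mounted at the origin on the work surface; the furniture and walls round the work are solid. World frame = base frame: x ahead of the robot, y to its left, z up, the work surface at z = 0. Lengths are in m, angles in rad, forces in N, time in s.
With the tool pointing down it reaches from about 0.375 to 0.9 m from the base axis. Payload 3.1 kg.
Tool frame: the origin (TCP) lies on the centre line of the jaws, within the pads' length; the fingertips stand robot.tip_reach ahead of it and the grasp point (between the pads) lies 8 mm behind it (robot.tip_reach is the distance from the TCP to the fingertips, in m); z points along the fingers, y is the line along which they close (so a half turn about z gives the same grasp; the last joint's range is limited). The gripper opens to 87 mm and grips with 3 to 60 N. Pads are 19 mm wide; open, the fingers measure 117 mm over their backs; the gripper's body (75 mm by 190 mm) begins 51 mm behind the grasp point.
Start: joints at [1.038, 0.527, 1.433, -0, 1.181, -0.178], TCP at [0.217, 0.586, 0.234] pointing down, gripper open.
Joint ranges: [-3.08, 3.08], [-0.75, 2.2], [0.22, 2.44], [-1.43, 4.57], [0, 2.65], [-2.85, 2.85]. Speed limits (rad/s): [2.79, 2.79, 3.14, 3.14, 3.14, 3.14].

INTERFACE

Orientations are given as a unit quaternion [x, y, z, w].
In Python, from rig import robot gives the robot as it stands.
- The arm moves only by the tool jog_arm, never from a script. Its argument "motion" is one flat list of numbers, 7 for each row, row after row: the shift along the tool's x, y, z scaled (see below), then the turn, a rotation vector about the tool's x, y, z scaled (see below), then the gripper's target within -1 to 1 (shut at 1, half-way at 0, fully open at -1). In form: [x, y, z, rx, ry, rz, hand, x, y, z, rx, ry, rz, hand, ...]. A call has 1 to 12 rows; each row shifts and turns the commanded pose from where the row before left it, along the tool's axes as they then stand; what a row does not reach is not made up. The controller multiplies each number of a shift by 4 cm and each number of a turn by 4 degrees. A row lasts 1/8 s, in which the tool goes at most 62.5 mm and 10.7 degrees, less where a joint would pass 70% of its speed; a pose out of reach is approached as far as the arm can. A call with a number of a shift or a turn outside -1 to 1 is refused whole. A call with a gripper value outside its range is refused whole. The fingers move at their own pace and stop on an object; "grip_force" is the grip in N (left out, the last holds). Time passes only in rows, so rows that do not move let the fingers close. It gives the time, the measured TCP pose, the force, the opening and the grip force at its end, in the units of the state.
- robot.get_obs(): the state, without advancing time (a new reading comes with each control period).
- robot.camera(name): name is "scene" or "top" or "wrist"; returns the picture (420x560x3 uint8, blue, green, red); there is no depth.
- robot.calibration(name): a dict with "fx", "fy", "cx", "cy" (pixels), "R" (3x3) and "t" (3): a world point X has camera coordinates R X + t; the wrist camera has in their place "T_tool_cam" (4x4, takes a point from camera to tool coordinates, whose origin is the TCP and whose axes are the flange's). Camera axes: x right, y down, z forward; pixel columns grow to the right and rows downward; lengths in m; the calibration is good to about 2 mm. A picture is of the moment at which its call begins: read the wrist's pose just before it. calibration takes no time and is no camera call.
- robot.hand_in(): hands the job in; it is judged then, once.
The state is a dict: "time": time; "q": joint angles; "joint_velocities": joint speeds; "joint_torque": joint torques, N m; "position": TCP position; "tool_rot": TCP orientation; "ft_force": force on the tool from outside, world axes, zero at the start; "moment": the same for the moment, N m; "grip_width": finger opening in m; "grip_force": force on a finger pad.
Only numpy, scipy, OpenCV 4.12 (cv2) and the standard library are available. Lean on these libraries where they do the work, as an engineer would, in place of code of your own. Each camera call takes 0.05 s, during which the arm holds its last target. There are 200 camera calls.

## Working session

There is one attempt and no reset: what is moved stays moved. The work goes in short steps, Python scripts to look and compute and a tool call to move; the robot and the scene stay as the last step left them, time stands still between calls to the robot, and variables do not carry over. Pictures are saved under pics/ and viewed, at most 10 in all, crops included, and the job is handed in when it is done.

Besides the shell and the picture viewer there is one more tool, called after "Request:" as name(argument=value, ...) on one line, values as JSON. jog_arm: Moves the arm, as the interface text tells. Shifts and turns lie within -1 to 1; 1 stands for 4 cm of shift or 4 degrees of turn. Its arguments: {"type":"object","properties":{"motion":{"type":"array","items":{"type":"number"}},"grip_force":{"type":"number"}},"required":["motion"]}

```bash
ls; mkdir -p pics; cat > h.py <<'E'
import numpy as np, cv2
from rig import robot
from scipy.spatial.transform import Rotation as Ro
def cal(name,obs=None):
    c=robot.calibration(name); K=np.array([[c['fx'],0,c['cx']],[0,c['fy'],c['cy']],[0,0,1.]])
    if 'T_tool_cam' in c:
        T=np.eye(4);T[:3,:3]=Ro.from_quat(obs['tool_rot']).as_matrix();T[:3,3]=obs['position']
        M=np.linalg.inv(T@np.array(c['T_tool_cam'])); return K,M[:3,:3],M[:3,3]
    return K,np.array(c['R']),np.array(c['t'])
def ray(C,u,v):
    K,R,t=C; d=R.T@np.linalg.inv(K)@[u,v,1]; return -R.T@t,d
def onz(C,u,v,z):
    o,d=ray(C,u,v); return o+d*(z-o[2])/d[2]
def proj(C,X):
    K,R,t=C; p=K@(R@np.array(X)+t); return p[:2]/p[2]
E
python3 - <<'E'
from h import *
o=robot.get_obs();print(o,robot.tip_reach)
for n in("top","scene"):
    im=robot.camera(n);cv2.imwrite(f'pics/{n}0.png',im)
    C=cal(n);print(n,C[0][0,0],-C[1].T@C[2],C[1].round(2))
a=cv2.imread('pics/top0.png');cv2.imwrite('pics/top0b.png',cv2.resize(a,(800,600),interpolation=cv2.INTER_CUBIC))
E
```

```text
pics
{'time': 0.0, 'q': array([ 1.03749447e+00,  5.28421103e-01,  1.43391512e+00, -9.55090292e-06,
        1.18140030e+00, -1.78516391e-01]), 'joint_velocities': array([-3.47826874e-04, -6.24442145e-04, -1.85997323e-05, -3.19882506e-04,
        5.73056925e-04,  1.09019119e-03]), 'joint_torque': array([ 1.26564151e-03, -4.40049613e+01, -1.76590276e+01,  6.30921288e-02,
        5.83816285e-02, -1.85682702e-04]), 'position': array([0.2167323 , 0.58545399, 0.23259523]), 'tool_rot': array([ 1.76461935e-01,  9.84306881e-01, -1.00629678e-03, -3.69369039e-04]), 'ft_force': array([-0.94693349, -0.37755554, -0.20856957]), 'moment': array([ 0.03906162, -0.00889503,  0.0463528 ]), 'grip_force': 0.0, 'grip_width': 0.08690420230022376} 0.011
top 538.5057101292051 [ 0.27723672 -0.11158654  1.23305522] [[-0.02 -1.   -0.  ]
 [-0.98  0.02 -0.19]
 [ 0.19  0.   -0.98]]
scene 469.45594355472434 [0.85314578 0.422923   0.69062849] [[-0.86  0.51 -0.  ]
 [ 0.35  0.59 -0.73]
 [-0.37 -0.63 -0.68]]
```

View pics/top0b.png

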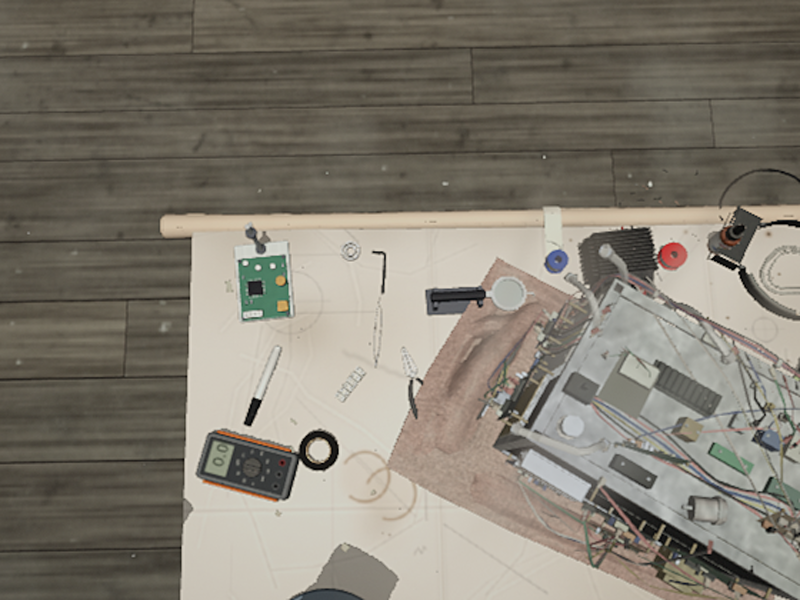

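View pics/scene0.png

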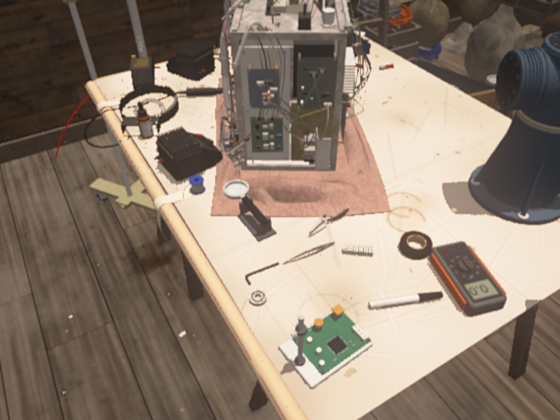

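```bash
python3 - <<'E'
from h import *
a=cv2.imread('pics/top0.png');C=cal('top')
s=1.4286
for n,u,v,z in [("grip",457,297,.046),("lens",508,293,.042),("brd",265,283,.012),("roundcap",281,281,.03),("sq",283,306,.03),("chip",255,288,.016)]:
    print(n,onz(C,u/s,v/s,z).round(4))
b=cv2.resize(a[160:235,155:230],(600,600),interpolation=cv2.INTER_CUBIC)
c=cv2.resize(a[180:235,290:385],(800,463),interpolation=cv2.INTER_CUBIC)
cv2.imwrite('pics/b.png',b);cv2.imwrite('pics/c.png',c)
E
```

```text
grip [ 0.5453 -0.2137  0.046 ]
lens [ 0.5511 -0.2952  0.042 ]
brd [0.5827 0.0961 0.012 ]
roundcap [0.581  0.0673 0.03  ]
sq [0.5398 0.0638 0.03  ]
chip [0.5737 0.1116 0.016 ]
```

View pics/b.png

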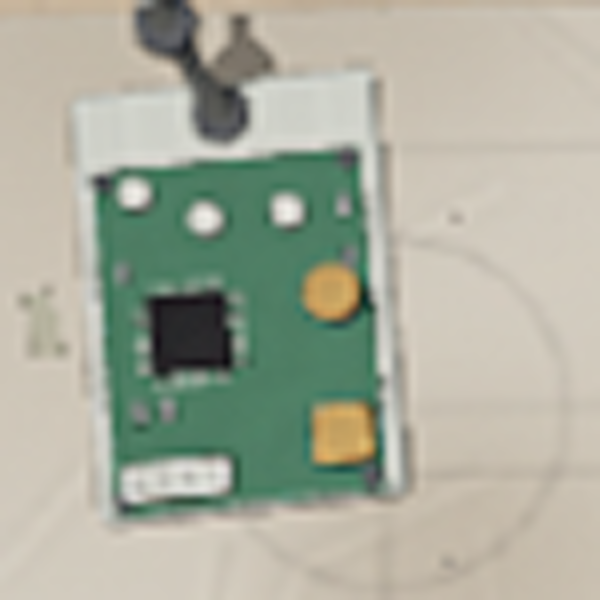

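View pics/c.png

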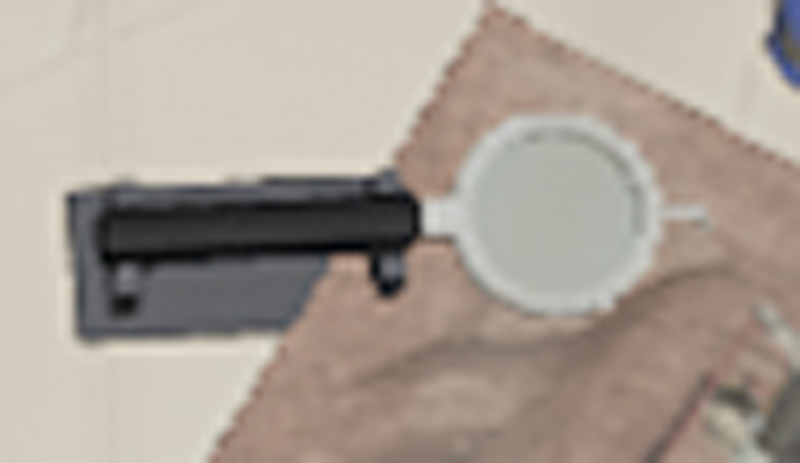

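```bash
cat >> h.py <<'E'
def plan(dst,yaw,N,hand,cur=None):
    """rows to TCP dst, tool-down with tool y at world angle yaw(deg)"""
    o=robot.get_obs(); p=np.array(o['position']); R=Ro.from_quat(o['tool_rot'])
    y=np.radians(yaw); Y=np.array([np.cos(y),np.sin(y),0]);Z=np.array([0,0,-1.]);
    Rt=Ro.from_matrix(np.array([np.cross(Y,Z),Y,Z]).T); w=(R.inv()*Rt).as_rotvec(); st=(np.array(dst)-p)/N
    out=[]
    for i in range(N):
        Ri=R*Ro.from_rotvec(w*i/N)
        out+= list((Ri.inv().apply(st)/.04).round(2))+list((np.degrees(w)/N/4).round(2))+[hand]
    print('p',p.round(4),'yaw',np.degrees(np.arctan2(*(R.as_matrix()[1::-1,1]))).round(2),'z',R.as_matrix()[:,2].round(4))
    print(', '.join(f'{float(x):g}' for x in out), 'max',max(abs(float(x)) for x in out))
E
python3 - <<'E'
from h import *
C=cal('top');k=800/95
G=onz(C,290+262/k,180+228/k,.046);L=onz(C,290+560/k,180+213/k,.042)
e1=onz(C,290+103/k,180+236/k,.046);e2=onz(C,290+418/k,180+220/k,.046)
d=L-G;print('grip',G,'lens',L,np.hypot(*d[:2]),np.hypot(*(e2-e1)[:2]),np.degrees(np.arctan2(d[1],d[0])),np.degrees(np.arctan2(*(e2-e1)[1::-1])))
for n,u,v,z in [("round",332,292,.03),("square",342,433,.03),("chip",190,333,.016),("postfoot",220,112,.012),("posttop",165,22,.132)]:
    print(n,onz(C,155+u/8,160+v/8,z).round(4))
print(np.array(robot.calibration('wrist')['T_tool_cam']).round(3))
print(onz(C,350,294,.1))
plan([.48,.13,.23],20,12,-1)
E
```

```text
grip [ 0.54716762 -0.21651211  0.046     ] lens [ 0.55061063 -0.29723396  0.042     ] 0.08079524868096961 0.08467880830021776 -87.55765780852626 -88.16766683817804
round [0.5815 0.0678 0.03  ]
square [0.5399 0.0645 0.03  ]
chip [0.5736 0.111  0.016 ]
postfoot [0.6413 0.1039 0.012 ]
posttop [0.6307 0.0978 0.132 ]
[[ 0.    -0.957 -0.29   0.08 ]
 [ 1.     0.     0.    -0.   ]
 [-0.    -0.29   0.957 -0.15 ]
 [ 0.     0.     0.     1.   ]]
[ 0.34750011 -0.26544121  0.1       ]
p [0.2167 0.5855 0.2327] yaw 69.67 z [-0.001  -0.0018 -1.    ]
-0.84, -0.7, 0.01, -0, 0, 1.03, -1, -0.89, -0.64, 0.01, -0, 0, 1.03, -1, -0.94, -0.57, 0.01, -0, 0, 1.03, -1, -0.97, -0.5, 0.01, -0, 0, 1.03, -1, -1.01, -0.43, 0.01, -0, 0, 1.03, -1, -1.04, -0.36, 0.01, -0, 0, 1.03, -1, -1.06, -0.28, 0.01, -0, 0, 1.03, -1, -1.08, -0.2, 0.01, -0, 0, 1.03, -1, -1.09, -0.12, 0.01, -0, 0, 1.03, -1, -1.1, -0.05, 0.01, -0, 0, 1.03, -1, -1.1, 0.03, 0.01, -0, 0, 1.03, -1, -1.09, 0.11, 0.01, -0, 0, 1.03, -1 max 1.1
```

Request:
jog_arm(motion=[-0.84,-0.7,0,0,0,1,-1,-0.89,-0.64,0,0,0,1,-1,-0.94,-0.57,0,0,0,1,-1,-0.97,-0.5,0,0,0,1,-1,-1,-0.43,0,0,0,1,-1,-1,-0.36,0,0,0,1,-1,-1,-0.28,0,0,0,1,-1,-1,-0.2,0,0,0,1,-1,-1,-0.12,0,0,0,1,-1,-1,-0.05,0,0,0,1,-1,-1,0.03,0,0,0,1,-1,-1,0.11,0,0,0,1,-1])

```text
time: 1.6
position: [0.4733, 0.1505, 0.2333]
tool_rot: [0.563, 0.827, -0.0, -0.0]
ft_force: [0.9, -0.3, -0.4]
grip_width: 0.0873
grip_force: 0.0
```

```bash
python3 - <<'E'
from h import *
plan([.50,.14,.23],2,4,-1)
plan([.546,-.216,.17],2,12,-1)
im=robot.camera('wrist');cv2.imwrite('pics/w1.png',im)
E
```

```text
p [0.4733 0.1505 0.2333] yaw 21.53 z [-7.e-04  0.e+00 -1.e+00]
-0.12, 0.13, 0.02, -0, -0, 1.22, -1, -0.11, 0.14, 0.02, -0, -0, 1.22, -1, -0.1, 0.15, 0.02, -0, -0, 1.22, -1, -0.09, 0.16, 0.02, -0, -0, 1.22, -1 max 1.22
p [0.4733 0.1505 0.2333] yaw 21.53 z [-7.e-04  0.e+00 -1.e+00]
-0.77, -0.14, 0.13, -0, -0, 0.41, -1, -0.77, -0.12, 0.13, -0, -0, 0.41, -1, -0.77, -0.1, 0.13, -0, -0, 0.41, -1, -0.77, -0.07, 0.13, -0, -0, 0.41, -1, -0.78, -0.05, 0.13, -0, -0, 0.41, -1, -0.78, -0.03, 0.13, -0, -0, 0.41, -1, -0.78, -0.01, 0.13, -0, -0, 0.41, -1, -0.78, 0.01, 0.13, -0, -0, 0.41, -1, -0.78, 0.04, 0.13, -0, -0, 0.41, -1, -0.78, 0.06, 0.13, -0, -0, 0.41, -1, -0.77, 0.08, 0.13, -0, -0, 0.41, -1, -0.77, 0.1, 0.13, -0, -0, 0.41, -1 max 1.0
```

View pics/w1.png

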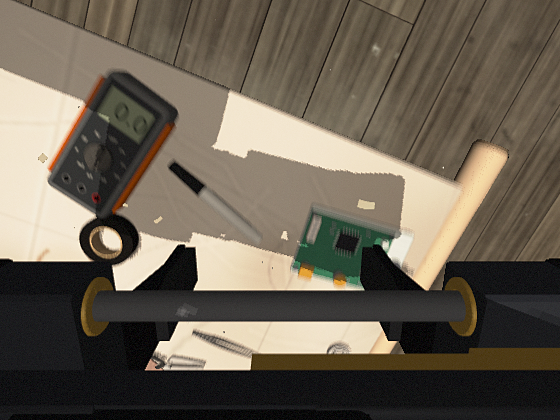

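Request:
jog_arm(motion=[-0.77,-0.05,0.13,0,0,0.8,-1,-0.77,-0.05,0.13,0,0,0.8,-1,-0.77,0,0.13,0,0,0.8,-1,-0.77,0.05,0.13,0,0,0.8,-1,-0.77,0.1,0.13,0,0,0.8,-1,-0.4,0.3,0,0,0,0.8,-1,0,0,0,0,0,0,-1])

```text
time: 2.52
position: [0.5305, -0.0121, 0.2076]
tool_rot: [0.692, 0.722, 0.0, 0.0]
ft_force: [-0.6, -0.2, -1.2]
grip_width: 0.0871
grip_force: 0.0
```

```bash
python3 - <<'E'
from h import *
plan([.547,-.216,.16],2,6,-1)
im=robot.camera('wrist');cv2.imwrite('pics/w2.png',im)
np.save('w2.npy',robot.get_obs(),allow_pickle=True)
C=cal('wrist',robot.get_obs());
for X in [(.5815,.0678,.03),(.5399,.0645,.03),(.5736,.111,.016),(.636,.1,.012),(.636,.1,.132)]:print(proj(C,X).round())
E
```

```text
p [ 0.5305 -0.0121  0.2076] yaw 2.39 z [ 0.0014  0.     -1.    ]
-0.85, 0.03, 0.2, 0, 0, 0.02, -1, -0.85, 0.03, 0.2, 0, 0, 0.02, -1, -0.85, 0.03, 0.2, 0, 0, 0.02, -1, -0.85, 0.04, 0.2, 0, 0, 0.02, -1, -0.85, 0.04, 0.2, 0, 0, 0.02, -1, -0.85, 0.04, 0.2, 0, 0, 0.02, -1 max 1.0
[338. 109.]
[293. 111.]
[331.  60.]
[394.  76.]
[458.  60.]
```

View pics/w2.png

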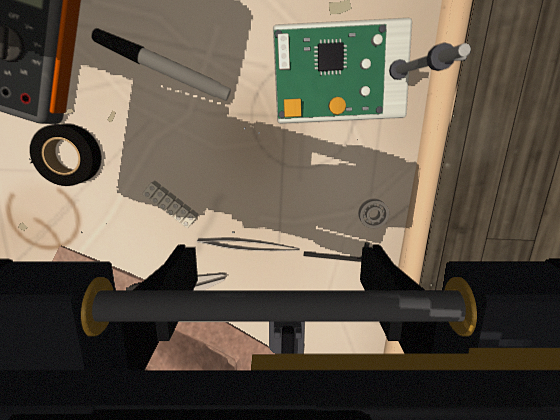

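```bash
python3 - <<'E'
from h import *
im=cv2.imread('pics/w2.png');o=np.load('w2.npy',allow_pickle=True).item();C=cal('wrist',o)
hsv=cv2.cvtColor(im,cv2.COLOR_BGR2HSV)
def blobs(m,r,z,amin=40):
    mm=np.zeros(m.shape,np.uint8);x0,y0,x1,y1=r;mm[y0:y1,x0:x1]=m[y0:y1,x0:x1]
    n,l,s,c=cv2.connectedComponentsWithStats(mm)
    for i in range(1,n):
        if s[i,4]>amin:
            X,_=[onz(C,*c[i],z),0];print(s[i],c[i].round(1),X.round(4))
m=cv2.inRange(hsv,(8,120,120),(28,255,255));blobs(m,(270,85,370,125),.03)
m=cv2.inRange(hsv,(0,0,0),(180,255,60));blobs(m,(305,30,355,85),.016)
# collar line-of-sight heights along post
P=np.array([onz(C,397,71,.012)[:2],onz(C,463,52,.132)[:2]]);print(P)
for z in np.arange(.07,.135,.01):print(z.round(3),proj(C,[*P.mean(0),z]).round(1))
cv2.imwrite('pics/w2c.png',cv2.resize(im[30:90,380:480],(800,480),interpolation=cv2.INTER_CUBIC))
E
```

```text
[329  97  17  17 230] [337.  105.1] [0.5806 0.0712 0.03  ]
[284  98  17  19 300] [291.9 107.3] [0.5388 0.0675 0.03  ]
[318  42  26  30 706] [330.3  56.4] [0.5725 0.1144 0.016 ]
[[0.63778681 0.10488036]
 [0.63799593 0.10482784]]
0.07 [421.8  63.9]
0.08 [427.1  62.3]
0.09 [432.9  60.6]
0.1 [439.1  58.8]
0.11 [445.8  56.9]
0.12 [453.2  54.8]
0.13 [461.2  52.4]
```

View pics/w2c.png

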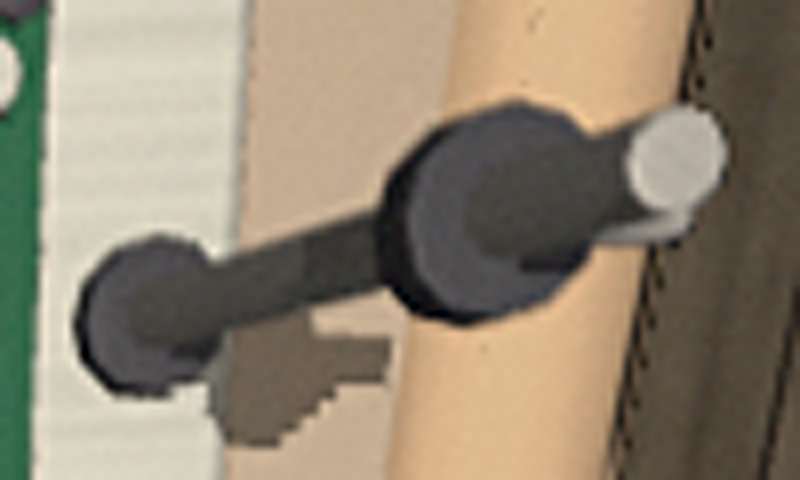

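Request:
jog_arm(motion=[-0.85,0.08,0.2,0,0,0,-1,-0.85,0.08,0.2,0,0,0,-1,-0.85,0.08,0.2,0,0,0,-1,-0.85,0.08,0.2,0,0,0,-1,-0.4,0.08,0,0,0,0,-1,0,0,0,0,0,0,-1])

```text
time: 3.32
position: [0.5521, -0.1624, 0.1758]
tool_rot: [0.692, 0.722, 0.0, 0.0]
ft_force: [-0.7, -0.1, -0.1]
grip_width: 0.0869
grip_force: 0.0
```

Request:
jog_arm(motion=[0,0,0,0,0,1,-1,0,0,0,0,0,1,-1,0,0,0,0,0,1,-1,0,0,0,0,0,1,-1,0,0,0,0,0,1,-1,0,0,0,0,0,1,-1,0,0,0,0,0,1,-1,0,0,0,0,0,1,-1,0,0,0,0,0,1,-1,0,0,0,0,0,1,-1,0,0,0,0,0,1,-1,0,0,0,0,0,1,-1])

```text
time: 4.82
position: [0.5514, -0.1603, 0.1761]
tool_rot: [0.926, 0.378, 0.0, -0.0]
ft_force: [-0.2, -0.9, -0.1]
grip_width: 0.087
grip_force: 0.0
```

Request:
jog_arm(motion=[0,0,0,0,0,1,-1,0,0,0,0,0,1,-1,0,0,0,0,0,1,-1,0,0,0,0,0,1,-1,0,0,0,0,0,1,-1,0,0,0,0,0,1,-1,0,0,0,0,0,1,-1,0,0,0,0,0,1,-1,0,0,0,0,0,1,-1,0,0,0,0,0,1,-1,0,0,0,0,0,1,-1,0,0,0,0,0,1,-1])

```text
time: 6.32
position: [0.5514, -0.1603, 0.176]
tool_rot: [1.0, -0.031, -0.0, -0.0]
ft_force: [-0.4, -0.3, -0.2]
grip_width: 0.087
grip_force: 0.0
```

Request:
jog_arm(motion=[0,0,0,0,0,1,-1,0,0,0,0,0,1,-1,0,0,0,0,0,1,-1,0,0,0,0,0,1,-1,0,0,0,0,0,1,-1,0,0,0,0,0,1,-1,0,0,0,0,0,1,-1,0,0,0,0,0,1,-1,0,0,0,0,0,1,-1,0,0,0,0,0,1,-1])

```text
time: 7.58
position: [0.5514, -0.1603, 0.1761]
tool_rot: [0.929, -0.371, -0.0, -0.0]
ft_force: [0.2, -0.1, 0.6]
grip_width: 0.0875
grip_force: 0.0
```

```bash
python3 - <<'E'
from h import *
print(robot.get_obs()['q'].round(3))
plan([.547,-.2165,.16],-177.9,12,-1)
o=np.load('w2.npy',allow_pickle=True).item();C=cal('wrist',o)
t=np.linspace(0,2*np.pi,200)
for z in (.096,.1,.104,.108,.112):
    p=np.array([proj(C,[.6379+.009*np.cos(a),.1048+.009*np.sin(a),z]) for a in t]);print(z,p.min(0).round(1),p.max(0).round(1))
E
```

```text
[-4.780e-01  5.330e-01  1.619e+00  1.000e-03  9.910e-01  1.853e+00]
p [ 0.5514 -0.1603  0.1761] yaw -133.55 z [-4.e-04  9.e-04 -1.e+00]
0.07, 0.09, 0.03, -0, 0, 0.92, -1, 0.08, 0.09, 0.03, -0, 0, 0.92, -1, 0.09, 0.08, 0.03, -0, 0, 0.92, -1, 0.09, 0.08, 0.03, -0, 0, 0.92, -1, 0.09, 0.07, 0.03, -0, 0, 0.92, -1, 0.1, 0.06, 0.03, -0, 0, 0.92, -1, 0.1, 0.06, 0.03, -0, 0, 0.92, -1, 0.11, 0.05, 0.03, -0, 0, 0.92, -1, 0.11, 0.04, 0.03, -0, 0, 0.92, -1, 0.11, 0.04, 0.03, -0, 0, 0.92, -1, 0.11, 0.03, 0.03, -0, 0, 0.92, -1, 0.12, 0.02, 0.03, -0, 0, 0.92, -1 max 1.0
0.096 [424.   46.5] [449.4  73.7]
0.1 [426.3  45.5] [452.1  73.2]
0.104 [428.7  44.5] [455.   72.7]
0.108 [431.2  43.5] [457.9  72.1]
0.112 [433.8  42.4] [460.9  71.6]
```

Request:
jog_arm(motion=[0.07,0.09,0.03,0,0,0.92,-1,0.08,0.09,0.03,0,0,0.92,-1,0.09,0.08,0.03,0,0,0.92,-1,0.09,0.08,0.03,0,0,0.92,-1,0.09,0.07,0.03,0,0,0.92,-1,0.1,0.06,0.03,0,0,0.92,-1,0.1,0.06,0.03,0,0,0.92,-1,0.11,0.05,0.03,0,0,0.92,-1,0.11,0.04,0.03,0,0,0.92,-1,0.11,0.04,0.03,0,0,0.92,-1,0.12,0.03,0.03,0,0,0.92,-1,0.12,0.02,0.03,0,0,0.92,-1])

```text
time: 9.07
position: [0.5469, -0.2171, 0.1616]
tool_rot: [0.721, -0.693, -0.0, -0.0]
ft_force: [0.9, 0.1, -0.0]
grip_width: 0.087
grip_force: 0.0
```

```bash
python3 - <<'E'
from h import *
im=robot.camera('wrist');cv2.imwrite('pics/w3.png',im)
o=robot.get_obs();np.save('w3.npy',o,allow_pickle=True);print(o['q'].round(3))
plan([.547,-.2165,.03],-177.9,6,-1)
C=cal('wrist',o)
for X in [(.547,-.2165,.046),(.5475,-.2605,.046),(.5506,-.297,.042)]:print(proj(C,X).round())
E
```

```text
[-0.569  0.57   1.594  0.     0.979  2.534]
p [ 0.547  -0.2178  0.1615] yaw -177.79 z [-2.e-04  4.e-04 -1.e+00]
-0.01, -0, 0.55, 0, 0, 0, -1, -0.01, -0, 0.55, 0, 0, 0, -1, -0.01, -0, 0.55, 0, 0, 0, -1, -0.01, -0, 0.55, 0, 0, 0, -1, -0.01, -0, 0.55, 0, 0, 0, -1, -0.01, -0, 0.55, 0, 0, 0, -1 max 1.0
[278. 209.]
[280. 155.]
[278. 106.]
```

View pics/w3.png

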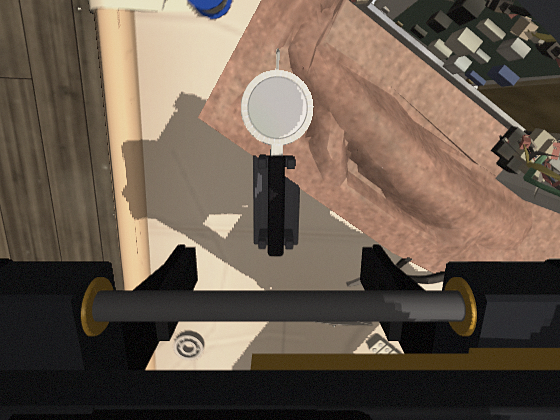

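Request:
jog_arm(motion=[0.02,-0.03,0.6,0,0,0.15,-1,0,0,0.6,0,0,0,-1,0,0,0.6,0,0,0,-1,0,0,0.6,0,0,0,-1,0,0,0.4,0,0,0,-1,0,0,0.3,0,0,0,-1,0,0,0.18,0,0,0,-1,0,0,0,0,0,0,-1])

```text
time: 10.12
position: [0.5482, -0.22, 0.0298]
tool_rot: [0.718, -0.696, -0.0, 0.0]
ft_force: [-1.1, 0.2, 0.4]
grip_width: 0.0871
grip_force: 0.0
```

```bash
python3 - <<'E'
from h import *
plan([.548,-.2180,.03],-178.4,1,-1)
im=robot.camera('wrist');cv2.imwrite('pics/w4.png',im)
E
```

```text
p [ 0.5482 -0.22    0.0298] yaw -178.28 z [-3.e-04  2.e-04 -1.e+00]
-0.05, 0, -0.01, 0, 0, 0.03, -1 max 1.0
```

View pics/w4.png

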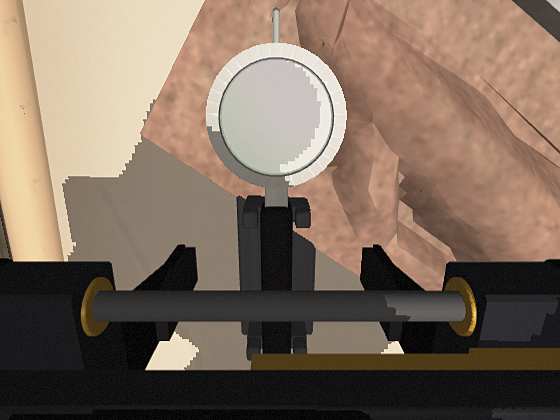

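Request:
jog_arm(motion=[-0.03,0,0,0,0,0,1,0,0,0,0,0,0,1,0,0,0,0,0,0,1,0,0,0,0,0,0,1,0,0,0,0,0,0,1,0,0,0,0,0,0,1], grip_force=45)

```text
time: 10.92
position: [0.5482, -0.2189, 0.0299]
tool_rot: [0.718, -0.696, -0.0, 0.0]
ft_force: [0.2, -0.4, 0.1]
grip_width: 0.0354
grip_force: 0.0
```

Request:
jog_arm(motion=[0,0,0,0,0,0,1,0,0,0,0,0,0,1,0,0,0,0,0,0,1,0,0,0,0,0,0,1,0,0,0,0,0,0,1])

```text
time: 11.55
position: [0.5483, -0.2189, 0.03]
tool_rot: [0.718, -0.696, 0.0, -0.0]
ft_force: [0.5, 0.3, 0.1]
grip_width: 0.0135
grip_force: 45.0
```

```bash
python3 - <<'E'
from h import *
o=robot.get_obs();print(o['grip_width'],o['grip_force'],o['position'],o['ft_force'])
np.save('w5.npy',o,allow_pickle=True)
im=robot.camera('wrist');cv2.imwrite('pics/w5.png',im)
E
```

```text
0.013466062871725765 44.99994182959199 [ 0.54826207 -0.21892615  0.02995   ] [0.53909093 0.29290118 0.05914838]
```

Request:
jog_arm(motion=[0,0,-0.1,0,0,0,1,0,0,-0.2,0,0,0,1,0,0,-0.4,0,0,0,1,0,0,-0.6,0,0,0,1,0,0,-0.6,0,0,0,1,0,0,-0.6,0,0,0,1,0,0,-0.2,0,0,0,1,0,0,0,0,0,0,1])

```text
time: 12.6
position: [0.5484, -0.219, 0.1388]
tool_rot: [0.718, -0.696, 0.001, -0.0]
ft_force: [-1.2, 0.1, -1.5]
grip_width: 0.0134
grip_force: 45.0
```

```bash
python3 - <<'E'
from h import *
o=robot.get_obs();print(o['grip_width'],o['ft_force'],o['moment'])
plan([.501,.1645,.13],-140,12,1)
a=cv2.imread('pics/w5.png');b=robot.camera('wrist');cv2.imwrite('pics/w6.png',b)
# lens/stylus shift in image vs. before lift
g=lambda i:cv2.cvtColor(i,cv2.COLOR_BGR2GRAY)
T=g(a)[40:190,200:352];r=cv2.matchTemplate(g(b),T,cv2.TM_CCOEFF_NORMED);print(cv2.minMaxLoc(r)[1::2],'was (200,40)')
E
```

```text
0.013363867536197789 [-1.19694335  0.0510473  -1.54532933] [ 0.05421006  0.12142623 -0.00453017]
p [ 0.5484 -0.219   0.1388] yaw -178.29 z [ 1.3e-03 -8.0e-04 -1.0e+00]
-0.8, 0.07, 0.02, -0, -0, -0.8, 1, -0.8, 0.03, 0.02, -0, -0, -0.8, 1, -0.8, -0.01, 0.02, -0, -0, -0.8, 1, -0.8, -0.06, 0.02, -0, -0, -0.8, 1, -0.8, -0.1, 0.02, -0, -0, -0.8, 1, -0.79, -0.15, 0.02, -0, -0, -0.8, 1, -0.78, -0.19, 0.02, -0, -0, -0.8, 1, -0.77, -0.24, 0.02, -0, -0, -0.8, 1, -0.76, -0.28, 0.02, -0, -0, -0.8, 1, -0.74, -0.32, 0.02, -0, -0, -0.8, 1, -0.72, -0.36, 0.02, -0, -0, -0.8, 1, -0.7, -0.4, 0.02, -0, -0, -0.8, 1 max 1.0
(0.8142802715301514, (200, 40)) was (200,40)
```

Request:
jog_arm(motion=[-0.8,0.07,0.02,0,0,-0.8,1,-0.8,0.03,0.02,0,0,-0.8,1,-0.8,-0.01,0.02,0,0,-0.8,1,-0.8,-0.06,0.02,0,0,-0.8,1,-0.8,-0.1,0.02,0,0,-0.8,1,-0.79,-0.15,0.02,0,0,-0.8,1,-0.78,-0.19,0.02,0,0,-0.8,1,-0.77,-0.24,0.02,0,0,-0.8,1,-0.76,-0.28,0.02,0,0,-0.8,1,-0.74,-0.32,0.02,0,0,-0.8,1,-0.72,-0.36,0.02,0,0,-0.8,1,-0.7,-0.4,0.02,0,0,-0.8,1])

```text
time: 14.15
position: [0.4996, 0.1652, 0.1272]
tool_rot: [0.907, -0.421, -0.001, 0.001]
ft_force: [-0.3, -0.2, -0.8]
grip_width: 0.0134
grip_force: 45.0
```

Request:
jog_arm(motion=[0,0,0.5,0,0,0,1,0,0,0.5,0,0,0,1,0,0,0.2,0,0,0,1,0,0,0,0,0,0,1])

```text
time: 14.65
position: [0.4999, 0.1641, 0.0794]
tool_rot: [0.907, -0.422, -0.001, 0.001]
ft_force: [0.5, 0.8, -0.6]
grip_width: 0.0135
grip_force: 45.0
```

```bash
python3 - <<'E'
from h import *
o=robot.get_obs();print(o['q'].round(3))
plan([.501,.1645,.08],-140,1,1)
im=robot.camera('wrist');cv2.imwrite('pics/w7.png',im);np.save('w7.npy',o,allow_pickle=True)
cv2.imwrite('pics/s7.png',robot.camera('scene'))
C=cal('wrist',o);R=Ro.from_quat(o['tool_rot']).as_matrix();tip=o['position']+R@[.125,0,.016]
print('tip',tip.round(4),proj(C,tip),'round',proj(C,[.581,.0695,.03]),'sq',proj(C,[.5393,.066,.03]))
E
```

```text
[0.105 0.637 1.804 0.    0.703 2.546]
p [0.4999 0.1641 0.0794] yaw -139.9 z [-2.4e-03 -2.0e-04 -1.0e+00]
0.01, -0.03, -0.01, 0.03, 0.02, 0.02, 1 max 1.0
tip [0.5804 0.0685 0.0633] [278.53244316  -2.5328527 ] round [276.1730647   17.40800567] sq [338.44017982  66.85327685]
```

View pics/w7.png

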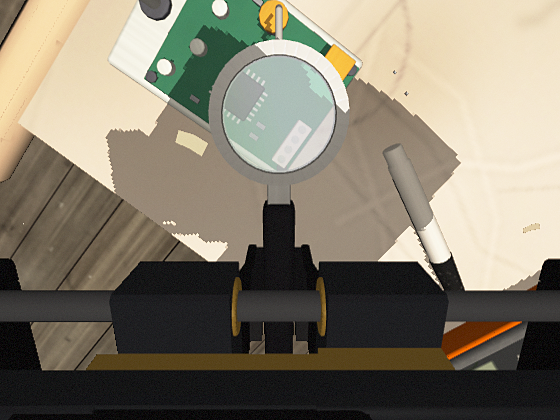

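```bash
python3 - <<'E'
from h import *
o=np.load('w7.npy',allow_pickle=True).item();C=cal('wrist',o);R=Ro.from_quat(o['tool_rot']).as_matrix()
for n,v in dict(lens=[.08,0,-.008],rimfar=[.108,0,-.012],rimnear=[.052,0,-.012],handlefront=[.044,0,-.016],rimL=[.08,.028,-.012],tip=[.125,0,.016],bend=[.125,0,-.008]).items(): print(n,proj(C,o['position']+R@v).round(1))
im=cv2.imread('pics/w7.png');cv2.imwrite('pics/w7c.png',cv2.resize(im[0:75,220:370],(800,400),interpolation=cv2.INTER_CUBIC))
h=cv2.cvtColor(im,cv2.COLOR_BGR2HSV);m=cv2.inRange(h,(12,120,120),(28,255,255))
n,l,s,c=cv2.connectedComponentsWithStats(m)
for i in range(1,n):
    if s[i,4]>40 and c[i][1]<150:print(s[i],c[i].round(1))
E
```

```text
lens [278.5 106.1]
rimfar [278.5  26.8]
rimnear [278.5 176.3]
handlefront [278.5 197.3]
rimL [349.8 106.2]
tip [278.5  -2.5]
bend [278.6 -22.6]
[259   0  30  33 552] [271.4  14.8]
[325  44  31  37 541] [340.   60.5]
```

View pics/w7c.png

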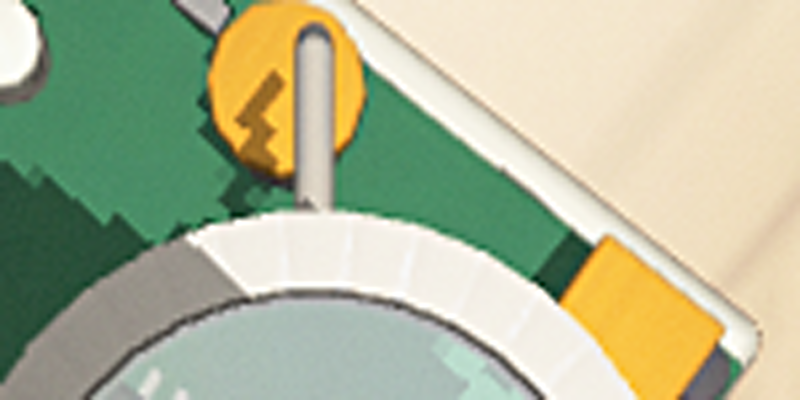

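```bash
cat >> h.py <<'E'
def servo(f,tip,cap,zc,dz=.016):
    o=np.load(f,allow_pickle=True).item();C=cal('wrist',o);R=Ro.from_quat(o['tool_rot']).as_matrix()
    zt=o['position'][2]-dz
    a=onz(C,*tip,zt);b=onz(C,*cap,zc);d=b-a
    print('pt',a.round(4),'target',b.round(4),'tool move mm',(R.T@d*1000).round(2), 'pt in tool',(R.T@(a-o['position'])).round(4))
E
python3 - <<'E'
from h import *
servo('w7.npy',(279,7),(273.8,16),.03)
servo('w7.npy',(279,7),(341,60),.03)
servo('w7.npy',(279,113),(279,113),.03,-.008)
E
```

```text
pt [0.5778 0.0712 0.0634] target [0.5824 0.0698 0.03  ] tool move mm [ 4.02 -2.69 33.41] pt in tool [0.1213 0.0002 0.0158]
pt [0.5778 0.0712 0.0634] target [0.5406 0.0626 0.03  ] tool move mm [-17.36  33.93  33.51] pt in tool [0.1213 0.0002 0.0158]
pt [0.5495 0.1048 0.0874] target [0.5485 0.1057 0.03  ] tool move mm [-1.25  0.11 57.42] pt in tool [ 0.0773  0.0002 -0.0081]
```

Request:
jog_arm(motion=[0.09,-0.06,0.3,0,0,0,1,0,0,0.3,0,0,0,1,0,0,0.12,0,0,0,1,0,0,0,0,0,0,1,0,0,0,0,0,0,1])

```text
time: 15.38
position: [0.5048, 0.1631, 0.0516]
tool_rot: [0.907, -0.422, 0.0, -0.0]
ft_force: [0.2, -0.5, -0.9]
grip_width: 0.0136
grip_force: 45.0
```

```bash
cat >> h.py <<'E'
def rd(n=1):
    o=robot.get_obs();R=Ro.from_quat(o['tool_rot']).as_matrix();tip=o['position']+R@[.1225,0,.016]
    print('t',o['time'],'p',o['position'].round(4),'tip',tip.round(4),'F',o['ft_force'].round(2),'M',o['moment'].round(3));return o
E
python3 - <<'E'
from h import *
o=rd();im=robot.camera('wrist');cv2.imwrite('pics/w8.png',im);np.save('w8.npy',o,allow_pickle=True)
rd()
cv2.imwrite('pics/w8c.png',cv2.resize(im[0:75,220:370],(800,400),interpolation=cv2.INTER_CUBIC))
E
```

```text
t 15.375 p [0.5048 0.1631 0.0516] tip [0.5837 0.0694 0.0356] F [ 0.25 -0.47 -0.86] M [ 0.081  0.198 -0.003]
t 15.425 p [0.5049 0.1631 0.0518] tip [0.5838 0.0694 0.0358] F [ 1.26 -0.15 -0.79] M [ 0.023  0.206 -0.018]
```

View pics/w8c.png

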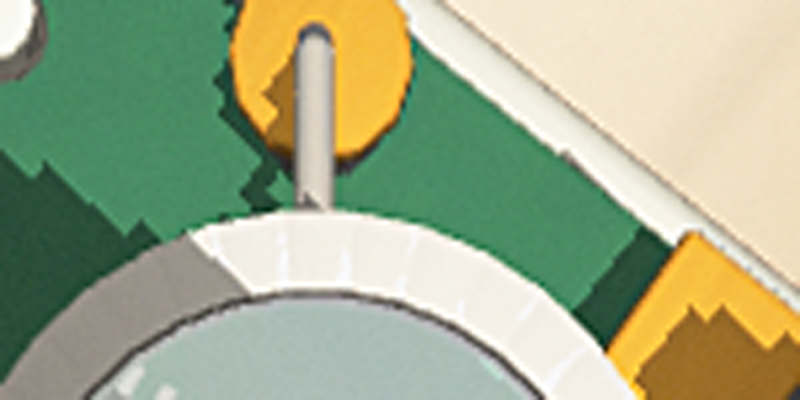

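```bash
cat >> h.py <<'E'
def avg(n=8):
    L=[]
    for i in range(n): robot.camera('wrist'); o=robot.get_obs(); L.append(np.r_[o['position'],o['ft_force'],Ro.from_quat(o['tool_rot']).as_matrix().T@o['moment']])
    L=np.array(L); print('t',o['time'],'pos',L[:,:3].mean(0).round(4),'F',L[:,3:6].mean(0).round(2),'Mtool',L[:,6:].mean(0).round(3),'sd',L.std(0)[5:8].round(3))
E
python3 -c "
from h import *
avg()"
```

```text
t 15.825 pos [0.5048 0.1631 0.0518] F [ 0.02  0.08 -0.61] Mtool [-0.114 -0.117 -0.008] sd [0.399 0.041 0.02 ]
```

Request:
jog_arm(motion=[0,0,0.1,0,0,0,1,0,0,0.06,0,0,0,1,0,0,0.06,0,0,0,1,0,0,0,0,0,0,1,0,0,0,0,0,0,1])

```text
time: 16.45
position: [0.5047, 0.1631, 0.0428]
tool_rot: [0.907, -0.422, -0.0, 0.0]
ft_force: [-1.0, -0.5, -0.5]
grip_width: 0.0135
grip_force: 45.0
```

```bash
python3 - <<'E'
from h import *
rd();avg()
im=robot.camera('wrist');cv2.imwrite('pics/w9.png',im)
E
```

```text
t 16.45 p [0.5047 0.1631 0.0428] tip [0.5836 0.0694 0.0267] F [-0.96 -0.45 -0.5 ] M [0.    0.161 0.045]
t 16.85 pos [0.5047 0.1631 0.0428] F [-0.44  0.17  0.18] Mtool [-0.102 -0.111  0.002] sd [0.537 0.03  0.035]
```

```bash
python3 - <<'E'
from h import *
o8=np.load('w8.npy',allow_pickle=True).item();o9=robot.get_obs()
for f,o in (('w8',o8),('w9',o9)):
    im=cv2.imread(f'pics/{f}.png');h=cv2.cvtColor(im,cv2.COLOR_BGR2HSV);C=cal('wrist',o)
    m=cv2.inRange(h,(10,130,60),(30,255,255));m[60:]=0;m[:,320:]=0
    x,y=np.nonzero(m)[1],np.nonzero(m)[0]
    c,_=max(((c,cv2.contourArea(c)) for c in cv2.findContours(m,0,1)[0]),key=lambda t:t[1])
    print(f,'x',x.min(),x.max(),'ymax',y.max(),'widths',[(r,int(np.ptp(np.nonzero(m[r])[0]))+1,int(np.nonzero(m[r])[0].min())) for r in range(0,32,3) if m[r].any()])
    # predicted circle for top at z .03 and .027
    for z in (.03,.027,.024):
        b=np.array([proj(C,[.5824+.008*np.cos(t),.0698+.008*np.sin(t),z]) for t in np.linspace(0,6.28,90)]);print(z,b.min(0).round(1),b.max(0).round(1))
    g=cv2.cvtColor(im,cv2.COLOR_BGR2GRAY);print(im[0:16:2,279].tolist())
E
```

```text
w8 x 263 297 ymax 30 widths [(0, 28, 266), (3, 31, 265), (6, 33, 264), (9, 34, 263), (12, 35, 263), (15, 33, 264), (18, 32, 264), (21, 29, 266), (24, 25, 268), (27, 20, 270), (30, 1, 283)]
0.03 [262.5  -9.9] [297.9  30. ]
0.027 [262.8  -7.7] [297.6  31.4]
0.024 [263.1  -5.6] [297.2  32.7]
[[62, 186, 244], [66, 192, 248], [100, 126, 158], [120, 126, 128], [200, 214, 221], [198, 215, 221], [197, 214, 221], [199, 214, 222]]
w9 x 262 297 ymax 26 widths [(0, 34, 263), (3, 35, 262), (6, 36, 262), (9, 35, 263), (12, 34, 263), (15, 32, 264), (18, 29, 266), (21, 25, 267), (24, 19, 270)]
0.03 [261.4 -16.8] [298.8  25.6]
0.027 [261.7 -14.4] [298.4  27.1]
0.024 [262. -12.] [298.   28.6]
[[63, 183, 244], [57, 193, 254], [102, 102, 109], [165, 179, 183], [203, 217, 224], [199, 215, 223], [197, 213, 221], [200, 215, 222]]
```

```bash
python3 - <<'E'
from h import *
avg(16)
o8=np.load('w8.npy',allow_pickle=True).item();o9=robot.get_obs()
for f,o in (('w8',o8),('w9',o9)):
    im=cv2.imread(f'pics/{f}.png');C=cal('wrist',o)
    r=cv2.resize(im[0:60,240:320],None,fx=8,fy=8,interpolation=cv2.INTER_CUBIC);h=cv2.cvtColor(r,cv2.COLOR_BGR2HSV)
    m=cv2.inRange(h,(10,130,110),(30,255,255))
    # right-hand edge points, stylus-free, and circle fit on z-plane 0.03
    P=[]
    for y in range(4,200,6):
        x=np.nonzero(m[y])[0]
        if len(x) and x.max()/8+240>284: P.append(((x.max()+.5)/8+239.5,(y+.5)/8-.5))
    for z in (.032,.03,.028,.026,.024):
        W=np.array([onz(C,*p,z)[:2] for p in P]);A=np.c_[2*W,np.ones(len(W))];s=np.linalg.lstsq(A,(W**2).sum(1),rcond=None)[0]
        print(f,z,'n',len(P),'centre',s[:2].round(4),'r',np.sqrt(s[2]+s[0]**2+s[1]**2).round(5))
E
```

```text
t 17.7 pos [0.5047 0.1631 0.0428] F [-0.6   0.12  0.21] Mtool [-0.124 -0.135  0.007] sd [0.585 0.033 0.023]
w8 0.032 n 33 centre [0.582  0.0704] r 0.00747
w8 0.03 n 33 centre [0.5823 0.0701] r 0.00756
w8 0.028 n 33 centre [0.5826 0.0697] r 0.00765
w8 0.026 n 33 centre [0.5829 0.0693] r 0.00774
w8 0.024 n 33 centre [0.5832 0.069 ] r 0.00783
w9 0.032 n 33 centre [0.5814 0.0707] r 0.00708
w9 0.03 n 33 centre [0.5817 0.0703] r 0.00717
w9 0.028 n 33 centre [0.582  0.0699] r 0.00726
w9 0.026 n 33 centre [0.5823 0.0696] r 0.00734
w9 0.024 n 33 centre [0.5826 0.0692] r 0.00743
```

Request:
jog_arm(motion=[0,0,0.015,0,0,0,1,0,0,0,0,0,0,1,0,0,0,0,0,0,1,0,0,0,0,0,0,1])

```text
time: 18.2
position: [0.5047, 0.1631, 0.0421]
tool_rot: [0.907, -0.422, -0.0, 0.0]
ft_force: [-0.9, 0.6, 1.1]
grip_width: 0.0135
grip_force: 45.0
```

```bash
python3 - <<'E'
from h import *
avg(10);rd()
E
```

```text
t 18.7 pos [0.5047 0.1631 0.0422] F [-0.44  0.15  0.39] Mtool [-0.128 -0.116  0.031] sd [0.438 0.03  0.02 ]
t 18.7 p [0.5047 0.1631 0.0421] tip [0.5836 0.0694 0.0261] F [-0.85  0.63  0.39] M [-0.005  0.142 -0.058]
```

Request:
jog_arm(motion=[0,0,-0.2,0,0,0,1,0,0,-0.3,0,0,0,1,0,0,0,0,0,0,1,0,0,0,0,0,0,1])

```text
time: 19.2
position: [0.5048, 0.1631, 0.0625]
tool_rot: [0.907, -0.422, 0.0, -0.0]
ft_force: [-0.2, 0.1, -1.4]
grip_width: 0.0132
grip_force: 45.0
```

```bash
python3 - <<'E'
from h import *
avg(10);o=rd()
im=robot.camera('wrist');cv2.imwrite('pics/w10.png',im);np.save('w10.npy',o,allow_pickle=True)
h=cv2.cvtColor(im,cv2.COLOR_BGR2HSV);m=cv2.inRange(h,(10,130,60),(30,255,255));m[120:]=0;m[:,:300]=0
C=cal('wrist',o)
for c in cv2.findContours(m,0,1)[0]:
    if cv2.contourArea(c)>80:print(cv2.boundingRect(c),cv2.contourArea(c),c[:,0].tolist()[::3])
print('old sq',proj(C,[.5406,.0626,.03]),proj(C,[.5393,.066,.03]))
E
```

```text
t 19.7 pos [0.5046 0.163  0.062 ] F [-0.28 -0.17 -0.54] Mtool [-0.107 -0.135  0.013] sd [0.497 0.032 0.025]
t 19.7 p [0.5047 0.163  0.062 ] tip [0.5836 0.0694 0.046 ] F [-0.18  0.   -0.57] M [ 0.004  0.112 -0.001]
(332, 47, 37, 46) 827.5 [[345, 47], [342, 50], [340, 53], [338, 56], [335, 59], [333, 62], [333, 65], [335, 68], [338, 71], [340, 74], [341, 77], [343, 80], [344, 83], [345, 86], [346, 89], [348, 91], [351, 91], [353, 88], [355, 85], [357, 82], [359, 79], [361, 76], [364, 73], [366, 70], [368, 67], [367, 64], [364, 62], [361, 59], [358, 57], [355, 55], [352, 52], [349, 50], [346, 47]]
old sq [352.89176708  64.18335396] [350.07264937  71.56263289]
```

```bash
python3 - <<'E'
from h import *
servo('w10.npy',(279,7),(347.7,69),.03)
for f in('w8','w9','w10'):
    im=cv2.imread(f'pics/{f}.png');print(f,im[0:12,279].sum(1).tolist(),'rim',[int(x) for x in im[34:46,279].sum(1)])
a=np.array([.5824,.0698]);o=np.load('w10.npy',allow_pickle=True).item();b=onz(cal('wrist',o),347.7,69,.03)[:2];print(np.hypot(*(a-b)),np.degrees(np.arctan2(*(a-b)[::-1])))
E
```

```text
pt [0.5827 0.0701 0.046 ] target [0.541  0.0659 0.03  ] tool move mm [-23.6   34.56  16.04] pt in tool [0.1213 0.0002 0.016 ]
w8 [492, 498, 506, 515, 384, 286, 374, 563, 635, 642, 634, 636] rim [635, 638, 654, 665, 416, 508, 720, 724, 718, 714, 710, 712]
w9 [490, 492, 504, 421, 313, 297, 527, 619, 644, 634, 637, 637] rim [638, 642, 674, 446, 307, 510, 725, 722, 712, 717, 715, 715]
w10 [498, 493, 492, 509, 379, 293, 370, 571, 642, 632, 635, 632] rim [639, 631, 631, 631, 633, 683, 722, 718, 714, 714, 712, 715]
0.0415431462232158 5.38663609211594
```

Request:
jog_arm(motion=[-0.2,0.29,0,0,0,0,1,-0.2,0.29,0,0,0,0,1,-0.19,0.285,0,0,0,0,1,0,0,0,0,0,0,1,0,0,0.2,0,0,0,1,0,0,0.1,0,0,0,1,0,0,0,0,0,0,1])

```text
time: 20.62
position: [0.4631, 0.1588, 0.0495]
tool_rot: [0.907, -0.422, -0.0, 0.0]
ft_force: [-0.2, 0.1, -1.4]
grip_width: 0.0138
grip_force: 45.0
```

```bash
python3 - <<'E'
from h import *
o=rd();im=robot.camera('wrist');cv2.imwrite('pics/w11.png',im);np.save('w11.npy',o,allow_pickle=True)
h=cv2.cvtColor(im,cv2.COLOR_BGR2HSV);m=cv2.inRange(h,(10,130,60),(30,255,255));m[60:]=0;m[:,:240]=0
for c in cv2.findContours(m,0,1)[0]:
    if cv2.contourArea(c)>60:print(cv2.boundingRect(c),cv2.contourArea(c),cv2.approxPolyDP(c,2,True)[:,0].tolist())
C=cal('wrist',o)
b=np.array([.541,.0659]);e=np.array([np.cos(.094),np.sin(.094)])*.008;f=np.array([-e[1],e[0]])
print('pred corners',[proj(C,[*(b+s*e+t*f),.03]).round(1).tolist() for s,t in((1,1),(1,-1),(-1,-1),(-1,1))],im[0:10,279].sum(1).tolist())
servo('w11.npy',(279,7),(279,7),.03)
E
```

```text
t 20.625 p [0.4631 0.1588 0.0495] tip [0.5421 0.0651 0.0335] F [-0.24  0.11 -1.44] M [-0.002  0.181  0.033]
(256, 0, 48, 38) 854.0 [[265, 0], [256, 17], [274, 31], [274, 9], [279, 3], [283, 9], [284, 37], [303, 6], [295, 0]]
pred corners [[254.3, 14.6], [274.5, -19.2], [304.2, 4.5], [283.5, 37.1]] [497, 498, 495, 516, 384, 288, 375, 566, 639, 635]
pt [0.5411 0.0658 0.0335] target [0.5417 0.0652 0.03  ] tool move mm [0.87 0.01 3.55] pt in tool [0.1213 0.0002 0.016 ]
```

Request:
jog_arm(motion=[0,0,0.08,0,0,0,1,0,0,0.06,0,0,0,1,0,0,0.045,0,0,0,1,0,0,0,0,0,0,1,0,0,0,0,0,0,1])

```text
time: 21.3
position: [0.4631, 0.1589, 0.0428]
tool_rot: [0.907, -0.422, 0.0, -0.0]
ft_force: [0.5, 0.8, -0.1]
grip_width: 0.0136
grip_force: 45.0
```

```bash
python3 - <<'E'
from h import *
avg(12);rd();im=robot.camera('wrist');print(im[0:10,279].sum(1).tolist());cv2.imwrite('pics/w12.png',im)
E
```

```text
t 21.9 pos [0.4631 0.1588 0.0428] F [ 0.32  0.02 -0.07] Mtool [-0.083 -0.035 -0.019] sd [0.539 0.028 0.029]
t 21.9 p [0.4631 0.1588 0.0428] tip [0.542  0.0652 0.0268] F [ 0.21  0.3  -0.25] M [0.006 0.084 0.041]
[497, 504, 516, 441, 337, 312, 534, 648, 417, 332]
```

Slightly further (0.5 mm), as on the round pin, then check and lift.

Request:
jog_arm(motion=[0,0,0.017,0,0,0,1,0,0,0,0,0,0,1,0,0,0,0,0,0,1])

```text
time: 22.32
position: [0.4631, 0.1588, 0.0421]
tool_rot: [0.907, -0.422, 0.0, -0.0]
ft_force: [-0.5, 1.4, -0.5]
grip_width: 0.0137
grip_force: 45.0
```

```bash
python3 - <<'E'
from h import *
avg(8);rd()
E
```

```text
t 22.725 pos [0.4631 0.1588 0.0421] F [0.07 0.39 0.14] Mtool [-0.065 -0.027 -0.026] sd [0.503 0.024 0.026]
t 22.725 p [0.4631 0.1588 0.0421] tip [0.542  0.0651 0.0261] F [ 0.14 -0.26 -0.28] M [-0.017  0.004  0.047]
```

Request:
jog_arm(motion=[0,0,-0.2,0,0,0,1,0,0,-0.4,0,0,0,1,0,0,-0.5,0,0,0,1,0,0,-0.4,0,0,0,1,0,0,0,0,0,0,1])

```text
time: 23.35
position: [0.4637, 0.1589, 0.1033]
tool_rot: [0.907, -0.422, 0.001, -0.001]
ft_force: [-0.1, -0.3, -1.1]
grip_width: 0.0133
grip_force: 45.0
```

```bash
python3 - <<'E'
from h import *
avg(4)
o=rd();R=Ro.from_quat(o['tool_rot']).as_matrix()
yaw=np.radians(-140);tx=np.array([np.cos(yaw+np.pi/2),np.sin(yaw+np.pi/2)])
for ch in ([.5725,.1144],[.5736,.111],[.573,.1127]): print('TCP for lens',np.array(ch)-.078*tx)
t=np.array([.573,.1135])-.078*tx
plan([*t,.0965],-140,4,1)
cv2.imwrite('pics/s1.png',robot.camera('scene'))
E
```

```text
t 23.55 pos [0.4627 0.1588 0.102 ] F [ 0.29  0.13 -0.98] Mtool [-0.115 -0.136 -0.004] sd [0.369 0.019 0.022]
t 23.55 p [0.4624 0.1587 0.1015] tip [0.5413 0.0651 0.0854] F [-0.4   0.14 -1.3 ] M [0.048 0.154 0.009]
TCP for lens [0.52236257 0.17415147]
TCP for lens [0.52346257 0.17075147]
TCP for lens [0.52286257 0.17245147]
p [0.4624 0.1587 0.1015] yaw -139.89 z [-1.5e-03 -1.0e-04 -1.0e+00]
0.17, -0.35, 0.03, 0, 0, 0.01, 1, 0.17, -0.35, 0.03, 0, 0, 0.01, 1, 0.17, -0.35, 0.03, 0, 0, 0.01, 1, 0.17, -0.35, 0.03, 0, 0, 0.01, 1 max 1.0
```

Request:
jog_arm(motion=[0.17,-0.36,0.03,0,0,0,1,0.17,-0.36,0.03,0,0,0,1,0.17,-0.36,0.03,0,0,0,1,0.17,-0.36,0.03,0,0,0,1,0,0,0,0,0,0,1,0,0,0,0,0,0,1])

```text
time: 24.35
position: [0.5233, 0.1749, 0.0966]
tool_rot: [0.907, -0.422, -0.001, 0.001]
ft_force: [-0.4, -0.0, -0.5]
grip_width: 0.0138
grip_force: 45.0
```

```bash
python3 - <<'E'
from h import *
plan([.5228,.1725,.097],-140,1,1)
o=rd();im=robot.camera('wrist');cv2.imwrite('pics/w13.png',im);np.save('w13.npy',o,allow_pickle=True)
C=cal('wrist',o);R=Ro.from_quat(o['tool_rot']).as_matrix()
print('chip pred',proj(C,[.5725,.1144,.016]),'lens',proj(C,o['position']+R@[.0773,0,-.008]))
h=cv2.cvtColor(im,cv2.COLOR_BGR2HSV)
m=cv2.inRange(h,(0,0,0),(180,255,110));mm=np.zeros_like(m);cv2.circle(mm,(279,113),52,255,-1);m&=mm
for c in cv2.findContours(m,0,1)[0]:
    if cv2.contourArea(c)>60:
        r=cv2.minAreaRect(c);print(r,cv2.contourArea(c))
# grey tone samples inside lens
print(h[70:156:10,279-45:279+46:10,2])
S=robot.camera('scene');cv2.imwrite('pics/s2.png',S);Cs=cal('scene')
for z in(.012,.09,.1,.11,.132):print(z,proj(Cs,[.638,.1045,z]).round(1))
E
```

```text
p [0.5233 0.1749 0.0966] yaw -139.89 z [-2.6e-03 -3.0e-04 -1.0e+00]
0.04, 0.05, -0.01, 0.03, 0.02, 0.03, 1 max 1.0
t 24.35 p [0.5233 0.1749 0.0966] tip [0.6022 0.0813 0.0805] F [-0.45 -0.02 -0.53] M [ 0.029  0.123 -0.009]
chip pred [280.26515307 108.66270857] lens [278.50225489 113.04389467]
[[149 216 190 187 190 191 190 219 207 245]
 [194 189 187 192 171 216 189 189 217 181]
 [191 191 191 227 175 177 191 190 219 220]
 [189 191 189 168 174 172 171 194 192 188]
 [184 189 189 171 172 173 174 191 191 194]
 [180 189 189 204 169 172 221 191 189 187]
 [215 221 188 192 189 188 191 191 189 190]
 [214 213 216 188 191 191 191 189 188 187]
 [104 217 218 208 224 189 190 192 192  62]]
0.012 [300.1 359.4]
0.09 [301.1 332.1]
0.1 [301.2 328.3]
0.11 [301.3 324.4]
0.132 [301.6 315.5]
```

```bash
python3 - <<'E'
from h import *
im=cv2.imread('pics/w13.png');h=cv2.cvtColor(im,cv2.COLOR_BGR2HSV)
mm=np.zeros(im.shape[:2],np.uint8);cv2.circle(mm,(279,113),52,255,-1)
m=cv2.inRange(h,(0,0,150),(180,30,182))&mm
m=cv2.morphologyEx(m,cv2.MORPH_OPEN,np.ones((3,3)))
for c in cv2.findContours(m,0,1)[0]:
    if cv2.contourArea(c)>60:print(cv2.minAreaRect(c),cv2.contourArea(c))
print(h[83:143:12,279-30:279+31:10].tolist())
for f in('w7','w8','w10','w11','w13'):
    C=cal('wrist',np.load(f+'.npy',allow_pickle=True).item())
    print(f,proj(C,[.638,.1045,.105]).round(),proj(C,[.638,.1045,.132]).round())
w=cv2.imread('pics/w2.png');g=cv2.cvtColor(w,cv2.COLOR_BGR2GRAY)
for r in range(44,72,3):print(r,g[r,420:475].tolist())
E
```

```text
((278.7113952636719, 104.19798278808594), (37.93043899536133, 38.17620849609375), 34.99202346801758) 1335.5
[[[73, 32, 191], [76, 29, 191], [77, 27, 189], [132, 7, 173], [70, 4, 213], [76, 23, 191], [78, 37, 219]], [[72, 29, 191], [56, 9, 217], [128, 6, 173], [120, 6, 173], [90, 1, 172], [79, 28, 189], [80, 24, 190]], [[72, 30, 189], [73, 11, 170], [114, 8, 170], [128, 6, 174], [128, 6, 172], [95, 9, 166], [80, 24, 189]], [[72, 31, 188], [63, 11, 210], [120, 3, 164], [110, 9, 173], [120, 7, 174], [80, 20, 191], [81, 23, 191]], [[72, 24, 184], [77, 28, 189], [75, 27, 189], [72, 20, 192], [75, 20, 205], [78, 24, 189], [78, 20, 187]]]
w7 [ 59. -80.] [ -14. -141.]
w8 [   2. -122.] [-135. -234.]
w10 [ 33. -96.] [ -69. -180.]
w11 [-203. -271.] [-489. -495.]
w13 [161. -32.] [130. -69.]
44 [174, 176, 175, 175, 176, 173, 173, 173, 176, 173, 173, 176, 177, 182, 181, 161, 144, 124, 111, 99, 77, 73, 73, 69, 72, 69, 67, 69, 79, 83, 99, 159, 203, 194, 190, 193, 192, 177, 168, 151, 122, 129, 154, 165, 173, 175, 174, 166, 158, 63, 71, 73, 67, 72, 69]
47 [176, 177, 177, 174, 173, 177, 174, 172, 176, 
[... 1432 characters left out ...]
 22, 28, 34, 62, 86, 79, 80, 75, 78, 78, 78, 81, 76, 77, 79, 77, 75, 73, 72, 71, 115, 166, 191, 184, 178, 172, 168, 163, 158, 140, 44, 73, 34, 80, 81, 84, 81, 78, 75, 72, 72, 66, 74, 77, 74]
68 [142, 155, 169, 176, 178, 181, 180, 181, 186, 182, 128, 3, 10, 19, 23, 30, 57, 62, 72, 77, 77, 78, 72, 61, 84, 77, 114, 145, 165, 193, 192, 187, 182, 180, 176, 168, 167, 160, 153, 93, 45, 68, 81, 79, 80, 78, 77, 75, 77, 69, 67, 72, 74, 78, 73]
71 [161, 158, 154, 155, 175, 171, 173, 170, 171, 183, 177, 163, 174, 181, 182, 184, 185, 175, 171, 181, 192, 193, 194, 197, 195, 193, 194, 192, 192, 187, 187, 188, 183, 179, 172, 169, 160, 157, 128, 31, 78, 69, 80, 80, 79, 78, 77, 73, 72, 66, 71, 76, 75, 75, 73]
```

```bash
python3 - <<'E'
from h import *
from scipy.optimize import least_squares
servo('w13.npy',(279,113),(278.7,104.2),.016,-.008)
o=np.load('w2.npy',allow_pickle=True).item();C=cal('wrist',o)
print('post top',onz(C,464.06,49.3,.132),'flange',onz(C,398.3,69.1,.014))
w=cv2.imread('pics/w2.png');h=cv2.cvtColor(w,cv2.COLOR_BGR2HSV)
t=np.linspace(0,2*np.pi,300);c=np.c_[np.cos(t),np.sin(t)]*.009
def ext(P,z): return np.array([proj(C,[P[0]+a,P[1]+b,z]) for a,b in c])
# unknown P,z from measured extremes: bottom-rim left 426.6, bottom-rim bottom row ~70.3; top-face left 430.5, top-face top row 42.5; post top centre
def res(v):
    b=ext(v[:2],v[2]-.004);a=ext(v[:2],v[2]+.004);p=proj(C,[v[0],v[1],.132])
    return [b[:,0].min()-426.6,b[:,1].max()-70.0,a[:,0].min()-430.5,a[:,1].min()-42.5,p[0]-464.06,p[1]-49.3]
s=least_squares(res,[.638,.105,.104]);print(s.x.round(4),s.fun.round(2))
# scene: post column profile
S=cv2.imread('pics/s2.png');g=cv2.cvtColor(S,cv2.COLOR_BGR2GRAY)
for r in range(312,364,2):print(r,g[r,288:315].tolist())
E
```

```text
pt [0.573  0.1157 0.1046] target [0.5751 0.1129 0.016 ] tool move mm [ 3.610e+00 -4.000e-02  8.864e+01] pt in tool [ 0.0773  0.0002 -0.0081]
post top [0.63815948 0.10675328 0.132     ] flange [0.63801004 0.10670387 0.014     ]
[0.6384 0.1066 0.1014] [-0.65  0.9   0.3  -1.18  0.29  0.33]
312 [238, 237, 238, 238, 238, 238, 238, 238, 237, 234, 231, 232, 236, 237, 237, 236, 236, 237, 236, 236, 236, 235, 236, 235, 237, 233, 195]
314 [237, 237, 237, 237, 238, 238, 238, 237, 235, 231, 232, 234, 233, 233, 234, 236, 237, 237, 237, 237, 236, 236, 236, 236, 237, 230, 192]
316 [236, 236, 237, 237, 237, 237, 238, 237, 235, 228, 220, 222, 222, 221, 224, 228, 234, 237, 236, 236, 236, 236, 236, 235, 235, 235, 235]
318 [236, 236, 236, 236, 236, 237, 237, 236, 233, 222, 190, 189, 215, 225, 216, 199, 218, 235, 237, 236, 236, 236, 236, 236, 236, 236, 232]
320 [234, 235, 235, 235, 236, 236, 236, 236, 233, 222, 168, 116, 115, 120, 116, 142, 216, 237, 238, 237, 236, 236, 236, 237, 237, 233, 206]
322 [236, 235, 234, 234, 234, 235, 235, 236, 237, 226, 171, 116, 105, 106, 107, 157, 235, 241, 237, 237, 237, 23
[... 2029 characters left out ...]
28, 123, 124, 119, 108, 100, 90, 86, 84, 82, 82]
354 [239, 238, 238, 239, 239, 240, 241, 242, 241, 205, 127, 100, 103, 114, 169, 227, 189, 134, 114, 92, 83, 83, 83, 83, 83, 83, 82]
356 [236, 241, 242, 241, 240, 240, 239, 224, 167, 121, 102, 102, 103, 106, 129, 181, 198, 156, 109, 86, 81, 84, 83, 83, 83, 84, 83]
358 [183, 212, 230, 225, 240, 241, 205, 127, 91, 91, 101, 104, 106, 107, 100, 84, 96, 126, 142, 131, 106, 87, 83, 83, 83, 83, 83]
360 [131, 127, 140, 159, 201, 196, 132, 81, 77, 87, 97, 103, 107, 106, 92, 79, 78, 105, 143, 150, 141, 113, 87, 81, 83, 82, 83]
362 [169, 133, 118, 127, 138, 141, 124, 87, 75, 84, 99, 105, 113, 111, 97, 80, 86, 119, 144, 148, 147, 143, 127, 103, 88, 82, 82]
```

Request:
jog_arm(motion=[-0.6,0,0,0,0,0,1,-0.5,0,0,0,0,0,1,0,0,0,0,0,0,1,0,0,0,0,0,0,1])

```text
time: 24.95
position: [0.4967, 0.2088, 0.0974]
tool_rot: [0.907, -0.421, 0.0, -0.0]
ft_force: [-0.3, 0.1, -0.4]
grip_width: 0.0134
grip_force: 45.0
```

```bash
python3 - <<'E'
from h import *
o=rd();im=robot.camera('wrist');cv2.imwrite('pics/w14.png',im);np.save('w14.npy',o,allow_pickle=True)
C=cal('wrist',o)
for z in(.012,.1,.104,.108,.132):print(z,proj(C,[.6383,.1067,z]).round(1))
g=cv2.cvtColor(im,cv2.COLOR_BGR2GRAY)
np.set_printoptions(linewidth=400)
for r in range(0,120,3):print(r,g[r,120:232:2].tolist())
E
```

```text
t 24.95 p [0.4967 0.2088 0.0974] tip [0.5757 0.1152 0.0815] F [-0.31  0.12 -0.45] M [ 0.032  0.11  -0.002]
0.012 [207.  -51.9]
0.1 [ 154.9 -166.3]
0.104 [ 150.7 -175.6]
0.108 [ 146.1 -185.6]
0.132 [ 110.4 -264.1]
0 [218, 218, 219, 220, 219, 219, 219, 218, 219, 218, 218, 218, 221, 221, 220, 219, 221, 221, 195, 237, 245, 244, 243, 243, 242, 241, 241, 243, 244, 244, 244, 245, 243, 240, 241, 241, 243, 244, 246, 248, 255, 100, 115, 110, 243, 243, 244, 244, 249, 189, 116, 118, 117, 116, 118, 114]
3 [218, 219, 219, 218, 220, 219, 218, 221, 221, 219, 220, 222, 220, 220, 220, 220, 221, 221, 216, 221, 233, 243, 244, 245, 244, 243, 242, 242, 240, 243, 244, 244, 245, 245, 243, 242, 241, 242, 243, 253, 89, 115, 112, 215, 245, 244, 248, 246, 247, 255, 71, 120, 116, 117, 116, 117]
6 [220, 221, 220, 216, 218, 221, 219, 222, 221, 220, 221, 221, 221, 219, 218, 221, 221, 220, 223, 181, 175, 220, 231, 242, 244, 245, 244, 244, 244, 242, 241, 244, 243, 244, 245, 245, 243, 242, 251, 87, 116, 118, 113, 189, 247, 244, 247, 249, 248, 253, 161, 102, 117, 118, 118, 117]
9 [219, 221, 220, 220, 222, 219, 221, 220
[... 9702 characters left out ...]
40, 138, 139, 137, 138, 138, 137, 139, 137, 138, 138, 138, 140, 139, 138, 139, 135, 137, 135, 136, 137, 137, 140, 125, 207, 211, 212, 213]
114 [84, 80, 77, 217, 241, 235, 235, 234, 234, 236, 235, 234, 235, 233, 235, 234, 234, 233, 235, 235, 233, 234, 236, 242, 123, 142, 137, 138, 139, 139, 137, 138, 138, 139, 140, 139, 135, 139, 138, 138, 139, 138, 138, 137, 139, 133, 135, 135, 134, 138, 139, 132, 210, 213, 210, 210]
117 [86, 86, 94, 88, 84, 213, 240, 235, 235, 234, 235, 234, 235, 233, 234, 234, 235, 233, 236, 235, 235, 235, 245, 129, 139, 140, 137, 140, 142, 137, 137, 137, 137, 138, 137, 137, 138, 138, 138, 140, 138, 137, 139, 139, 141, 137, 135, 133, 133, 138, 138, 101, 202, 211, 212, 211]
```

```bash
python3 - <<'E'
from h import *
plan([.511,.118,.115],-140,3,1)
E
```

```text
p [0.497  0.2086 0.0974] yaw -139.88 z [ 0.0011 -0.     -1.    ]
0.65, 0.4, -0.15, -0, -0, 0.01, 1, 0.65, 0.4, -0.15, -0, -0, 0.01, 1, 0.65, 0.4, -0.15, -0, -0, 0.01, 1 max 1.0
```

Request:
jog_arm(motion=[0.65,0.4,-0.15,0,0,0,1,0.65,0.4,-0.15,0,0,0,1,0.65,0.4,-0.15,0,0,0,1,0,0,0,0,0,0,1,0,0,0,0,0,0,1])

```text
time: 25.62
position: [0.5099, 0.1182, 0.1152]
tool_rot: [0.906, -0.422, -0.0, -0.0]
ft_force: [0.3, -0.8, -0.9]
grip_width: 0.0133
grip_force: 45.0
```

```bash
python3 - <<'E'
from h import *
o=rd();im=robot.camera('wrist');cv2.imwrite('pics/w15.png',im);np.save('w15.npy',o,allow_pickle=True)
C=cal('wrist',o)
P=[.6383,.1067]
for z in(.012,.1,.104,.108,.132):print(z,proj(C,[*P,z]).round(1))
t=np.linspace(0,2*np.pi,200)
for z in(.097,.101,.105,.109):
    b=np.array([proj(C,[P[0]+.009*np.cos(a),P[1]+.009*np.sin(a),z]) for a in t]);print(z,b.min(0).round(1),b.max(0).round(1))
h=cv2.cvtColor(im,cv2.COLOR_BGR2GRAY)
a,b=proj(C,[*P,.132]),proj(C,[*P,.012]);d=(b-a)/np.hypot(*(b-a));n=np.array([-d[1],d[0]])
# resample image along the post line: rows = along post, cols = across
L=int(np.hypot(*(b-a)))+45
xs=np.array([[a+d*(i-20)+n*j for j in range(-24,25,2)] for i in range(L)],np.float32)
W=cv2.remap(h,xs,None,cv2.INTER_LINEAR)
for i in range(0,L,3):print(i-20,(a+d*(i-20)).round().astype(int).tolist(),W[i].tolist())
E
```

```text
t 25.625 p [0.5099 0.1182 0.1152] tip [0.5887 0.0244 0.0991] F [ 0.29 -0.77 -0.95] M [0.045 0.135 0.009]
0.012 [150.2  88.7]
0.1 [80.7 79.9]
0.104 [75.7 79.3]
0.108 [70.4 78.6]
0.132 [32.1 73.8]
0.097 [64.7 59.5] [103.7 100.5]
0.101 [59.4 58.4] [ 99.4 100.4]
0.105 [53.8 57.2] [ 94.9 100.3]
0.109 [48.  55.9] [ 90.1 100.2]
-20 [12, 71] [95, 97, 100, 102, 105, 108, 107, 107, 106, 107, 106, 106, 104, 100, 93, 90, 93, 91, 89, 90, 93, 92, 97, 97, 100]
-17 [15, 72] [89, 80, 91, 100, 105, 112, 117, 115, 110, 103, 98, 97, 99, 97, 97, 97, 95, 97, 96, 99, 102, 100, 104, 104, 105]
-14 [18, 72] [91, 89, 83, 92, 96, 99, 101, 96, 91, 92, 100, 103, 104, 103, 100, 102, 104, 99, 100, 102, 104, 106, 105, 104, 99]
-11 [21, 72] [100, 96, 88, 76, 112, 211, 214, 211, 210, 211, 183, 105, 103, 104, 107, 104, 104, 101, 99, 99, 98, 101, 98, 93, 90]
-8 [24, 73] [95, 93, 91, 82, 209, 205, 208, 212, 211, 208, 207, 217, 123, 99, 106, 104, 102, 99, 93, 93, 90, 87, 90, 90, 84]
-5 [27, 73] [92, 90, 77, 156, 212, 209, 208, 207, 210, 213, 211, 209, 211, 130, 103, 99, 94, 90, 90, 92, 93, 71, 50, 65, 97]
-2 [30, 74] [90,
[... 5553 characters left out ...]
245, 242, 220]
130 [161, 90] [240, 240, 240, 237, 236, 241, 238, 243, 253, 192, 80, 126, 118, 213, 246, 241, 239, 241, 242, 248, 162, 145, 102, 103, 107]
133 [164, 90] [241, 240, 240, 240, 236, 238, 241, 237, 236, 236, 238, 241, 237, 239, 239, 243, 246, 180, 107, 106, 107, 108, 108, 109, 110]
136 [167, 91] [239, 241, 239, 241, 239, 235, 240, 239, 238, 235, 236, 242, 247, 226, 142, 101, 109, 108, 109, 109, 109, 110, 109, 104, 61]
139 [170, 91] [235, 240, 241, 240, 241, 239, 237, 243, 245, 241, 170, 98, 105, 107, 108, 109, 109, 107, 108, 111, 111, 71, 55, 58, 63]
142 [173, 92] [237, 237, 241, 243, 248, 211, 196, 118, 101, 105, 108, 110, 110, 110, 109, 108, 110, 109, 77, 55, 63, 60, 61, 61, 62]
```

```bash
python3 - <<'E'
from h import *
plan([.5252,.1721,.0933],-140,3,1)
E
```

```text
p [0.5096 0.1186 0.1151] yaw -139.89 z [-5.e-04  3.e-04 -1.e+00]
-0.26, -0.39, 0.18, 0, 0, 0.01, 1, -0.26, -0.39, 0.18, 0, 0, 0.01, 1, -0.26, -0.39, 0.18, 0, 0, 0.01, 1 max 1.0
```

Request:
jog_arm(motion=[-0.26,-0.39,0.18,0,0,0,1,-0.26,-0.39,0.18,0,0,0,1,-0.26,-0.39,0.18,0,0,0,1,0,0,0,0,0,0,1,0,0,0,0,0,0,1,0,0,0,0,0,0,1])

```text
time: 26.42
position: [0.5254, 0.1718, 0.0938]
tool_rot: [0.907, -0.422, -0.0, 0.0]
ft_force: [0.6, 0.2, -1.0]
grip_width: 0.0135
grip_force: 45.0
```

```bash
cat > chk.py <<'E'
from h import *
import sys
f=sys.argv[1]
o=rd();im=robot.camera('wrist');cv2.imwrite(f'pics/{f}.png',im);np.save(f+'.npy',o,allow_pickle=True)
h=cv2.cvtColor(im,cv2.COLOR_BGR2HSV);mm=np.zeros(im.shape[:2],np.uint8);cv2.circle(mm,(279,113),52,255,-1)
m=cv2.morphologyEx(cv2.inRange(h,(0,0,150),(180,30,182))&mm,cv2.MORPH_OPEN,np.ones((3,3)))
c=max(cv2.findContours(m,0,1)[0],key=cv2.contourArea);r=cv2.minAreaRect(c);print(r)
servo(f+'.npy',(279,113),r[0],.016,-.008)
print('tip col',im[0:10,279].sum(1).tolist(),'rim cols row113',np.nonzero(np.abs(np.diff(im[113].astype(int).sum(1)))>90)[0].tolist())
plan([.5252,.1721,.0933],-140,1,1)
E
python3 chk.py w16
```

```text
t 26.425 p [0.5254 0.1718 0.0938] tip [0.6043 0.0781 0.0778] F [ 0.62  0.24 -1.04] M [ 0.051  0.126 -0.029]
((278.28961181640625, 110.46131896972656), (38.007572174072266, 38.5722541809082), 34.38034439086914)
pt [0.575  0.1126 0.1018] target [0.5751 0.113  0.016 ] tool move mm [-0.29 -0.31 85.81] pt in tool [ 0.0773  0.0002 -0.008 ]
tip col [312, 309, 309, 323, 327, 307, 380, 573, 639, 641] rim cols row113 [13, 15, 27, 28, 30, 32, 163, 164, 220, 221, 222, 334, 335, 336, 406, 407]
p [0.5255 0.1718 0.0939] yaw -139.93 z [ 1.e-04 -1.e-04 -1.e+00]
-0.01, 0, 0.01, -0, -0, 0.02, 1 max 1.0
```

Request:
jog_arm(motion=[0,0,0.01,0,0,0,1,0,0,0,0,0,0,1,0,0,0,0,0,0,1,0,0,0,0,0,0,1,0,0,0,0,0,0,1])

```text
time: 27.1
position: [0.5255, 0.1722, 0.0933]
tool_rot: [0.907, -0.422, 0.0, -0.0]
ft_force: [-0.3, -0.0, -1.6]
grip_width: 0.0137
grip_force: 45.0
```

```bash
python3 -c "
from h import *
rd();print(robot.hand_in())"
```

```text
t 27.1 p [0.5255 0.1722 0.0933] tip [0.6044 0.0786 0.0773] F [-0.26 -0.04 -1.64] M [0.054 0.191 0.038]
the job is handed in; nothing more can be done
None
```

The job is handed in, with no verdict returned: round then square pin pressed (about 3 mm by position and image, nearer 2 mm by force), and the loupe held level over the chip, centred to about 0.4 mm, at my 101 mm estimate of the collar height (one rough view read about 106 mm); I viewed 12 pictures against the limit of 10.

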